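# Unpack the sample stack at the extraction bench

## Robot

A 6-joint arm with a two-finger parallel gripper is mounted at the origin on the work surface. World frame = base frame: x ahead of the robot, y to its left, z up, the work surface at z = 0. Lengths are in m, angles in degrees, forces in N, time in s.
With the tool pointing down it reaches from about 0.35 to 0.725 m from the base axis. Payload 4.3 kg.
Tool frame: the origin (TCP) lies midway between the tips of the shut fingers; the grasp point (between the pads) lies 19 mm behind it; z points along the fingers, x is the direction in which the jaws open and shut, and the axes are right-handed (so a half turn about z gives the same grasp; the last joint's range is limited). The gripper opens to 85 mm and grips with 20 to 120 N. Pads are 22 mm wide; open, the fingers measure 114 mm over their backs; the gripper's body (76 mm by 85 mm) begins 54 mm behind the grasp point. The pads swing forward as they close: fully open they stand 13 mm farther back than shut.
Start: joints at [-81.263, 21.618, 4.641, 73.018, 0, 83.68], TCP at [0.149, -0.555, 0.231] pointing down, gripper open.
Joint ranges: [-156.06, 156.06], [-48.1, 94.91], [-58.44, 69.94], [-101.28, 121.22], [-78.64, 73.56], [-180, 180]. Speed limits (degrees/s): [147.25, 147.25, 180, 180, 180, 180].

## Interface

Orientations are given as [roll, pitch, yaw] about the fixed x, y, z axes, in that order (R = Rz(yaw) Ry(pitch) Rx(roll)).
In Python, from cell import env, optics, finder gives the robot as it stands.
- The arm moves only by the tool step_arm, never from a script. Its argument "plan" is a list of rows, each a list of 7 numbers: the opening, from 0 (shut) to 1 (fully open), then the shift along the world's x, y, z in cm, then the turn, a rotation vector about the world's x, y, z in degrees. A call has 1 to 12 rows; each row is the pose to reach, as a shift and turn from the pose measured when the call began; what a row does not reach only later rows make up. A row lasts 1/12 s, in which the tool goes at most 41.7 mm and 7.16 degrees, less where a joint would pass 70% of its speed; a pose out of reach is approached as far as the arm can. A call with a gripper value outside its range is refused whole. The fingers move at their own pace and stop on an object; the grip force is fixed at half the most. Time passes only in rows, so rows that repeat a pose let the fingers close. It gives the time, the measured TCP pose, the force and the opening at its end, in the units of the state.
- env.get_state(): the state, without advancing time (a new reading comes with each control period).
- optics.grab_frame(name): name is "side" or "top"; returns (picture, depth): 420x560x3 uint8, red, green, blue; 420x560 float32, m along the optical axis (not along the pixel's ray), 0 where there is no reading.
- optics.calibration(name): a dict with "fovy" (degrees; the focal length in pixels is half the picture's height over the tangent of half this angle, whatever the lens; pixels are square), "cx", "cy" (the principal point, pixels), "view" (4x4, takes a point from world to camera coordinates). Camera axes: x right, y down, z forward; pixel columns grow to the right and rows downward; lengths in m; the calibration is good to about 2 mm. A picture is of the moment at which its call begins. calibration takes no time and is no camera call.
- env.close_job(): hands the job in, once; it reports no verdict.
Trained networks look in the newest picture that a camera, given by its name, has taken for a name from the list of things; names that differ only in an ending like _2 or _b are one class to them, and where a whole thing is asked for, a point or a joint stands for the part that bears it (a point fixed in the world has none). Each returns a list of dicts, best first, with "p" (0 to 1); they miss things now and then, are a little off and sometimes report something else, mostly with a low value. They report only what shows in the picture. A call takes as long as a camera call.
- finder.outline_of(camera, name): "mask" (420x560 bool, what is visible of it).
- finder.landmark_of(camera, name): "location" ([x, y, z] in m, in world coordinates, good to about 4 mm: a listed point, or the origin of a listed thing).
The state is a dict: "t": time; "joint_pos": joint angles; "joint_vel": joint speeds; "joint_torque": joint torques, N m; "eef_pos": TCP position; "tool_rot": TCP orientation; "force": force on the tool from outside, world axes, zero at the start; "torque": the same for the moment, N m; "grip_width": finger opening in m.
Only numpy, scipy, OpenCV 4.12 (cv2) and the standard library are available. Lean on these libraries where they do the work, as an engineer would, in place of code of your own. Each camera call takes 0.05 s, during which the arm holds its last target. There are 200 camera calls.

## Task

Take the stack on the drip tray apart from the top down, setting each thing down centred on its own place before taking the next: the lid, knob up, on the cork mat, the white dish upright on the balance pan, and the metal block flat on the top plate of the hotplate. Then slide the empty tray in under the separating funnel, so that it stands flat on the bench with its middle right under the outlet. Set the dish down gently, do not knock the funnel or its stand, leave the wash bottle and the flask standing where they are, and let go of everything.

Things in the scene. Friction and masses are not known exactly. Their poses are not given: they have to be found in the camera images.
- lid_knob (a point): Round steel lid, top of the stack, with a black upright knob (20 mm diameter, 22 mm tall). The point is the centre of the knob, 11 mm below its top and 19 mm above the lid's underside. The lid's disc is 58 mm across and 4 mm thick; below it a 50 mm plug, 4 mm deep, sits loosely inside the dish's mouth. About 70 g. z is up.
- dish_mid (a point): Round white porcelain dish with straight sides, 64 mm outside diameter, 34 mm tall, wall 5 mm, open at the top, standing on the block with the lid on it. The point is on its axis, 17 mm above its underside (half-way up). About 140 g. z is up.
- block_mid (a point): Plain square aluminium block, 66 x 66 mm and 34 mm tall, with a small black dot at one corner of its top, standing in the tray under the dish. The point is its centre, 17 mm above its underside; x and y are square to its sides, z up. About 300 g.
- tray_mid (a point): Aluminium drip tray under the stack, 90 (x) by 96 (y) mm, rim 12 mm high, floor 3 mm thick. Black bar handle along its -x, 12 mm wide in y, 45 to 145 mm from the middle, from 3 to 25 mm above the bench: grip from above across y, 110 mm from the middle. Point: middle of the tray, 6 mm above its underside. At the start x is within 0.25 rad of world x (handle towards the robot). About 150 g.
- mat: Round cork mat, 110 mm across and 10 mm thick, fixed to the bench: the lid's place. Origin on the bench under its centre.
- balance: White balance, 200 (x) by 130 (y) mm, housing 45 mm tall, display towards the robot (-x); round steel pan 100 mm across, its top 53 mm above the bench: the dish's place. Origin on the bench under the pan's centre; the housing reaches 120 mm before it and 80 mm behind. The pan does not give.
- hotplate: Grey hotplate, off, 170 (x) by 120 (y) mm, two black knobs in front (-x); white square top plate 110 x 110 mm, its upper face 75 mm above the bench: the block's place. Origin on the bench under the plate's centre; the housing reaches 100 mm before it (knobs 12 mm more) and 70 mm behind.
- outlet (a point): Lower end of a separating funnel's glass outlet tube (8 mm thick), 28 mm above the bare bench; the tray goes under it. Above: tap 85 mm up (40 mm to each side in y), bulb 56 mm across, 100 to 225 mm up, stopper top 275 mm. Fixed stand: x points away from the robot (within 0.12 rad of world x); rod 470 mm tall, 130 mm behind the outlet; foot 10 mm thick, 150 mm wide, begins 75 mm behind.
- wash_bottle_mid (a point): Bystander: white plastic bottle with a red cap, 60 mm across, 150 mm tall, at the robot's left. The point is on its axis, 75 mm above the bench.
- flask_mid (a point): Bystander: conical glass flask, 68 mm across at the foot, 104 mm tall, at the robot's right. The point is on its axis, 50 mm above the bench.

How it is judged (in metres and radians):
On the way, in this order (a step that is already met when the one before it is completed fails the run):
1. the lid lies on the cork mat, knob up, and is let go (horizontal distance between lid_knob and mat below 0.015 m and height (world z) of lid_knob between 0.025 and 0.033 m and angle between lid_knob's own z axis and vertical below 0.1 rad and contact force between lid and the fingers below 0.1 N), for 0.2 s.
2. the dish stands on the balance pan and is let go (horizontal distance between dish_mid and balance below 0.012 m and height (world z) of dish_mid between 0.066 and 0.074 m and angle between dish_mid's own z axis and vertical below 0.1 rad and contact force between dish and the fingers below 0.1 N), for 0.2 s.
3. the block stands on the hotplate's top plate and is let go (horizontal distance between block_mid and hotplate below 0.012 m and height (world z) of block_mid between 0.088 and 0.096 m and angle between block_mid's own z axis and vertical below 0.1 rad and contact force between block and the fingers below 0.1 N), for 0.2 s.
4. the tray stands on the bench under the funnel's outlet and is let go (horizontal distance between tray_mid and outlet below 0.012 m and height (world z) of tray_mid between 0.002 and 0.01 m and angle between tray_mid's own z axis and vertical below 0.1 rad and contact force between tray and the fingers below 0.1 N), for 0.2 s.
At the end, for the whole second after the job is handed in: Lid knob up on the mat within 15 mm of its centre; dish on the balance pan, block on the hotplate top, each within 12 mm of the centre; tray on the bench, its middle within 12 mm of under the outlet; all upright (0.1 rad), within 4 mm of resting height, released, at rest (horizontal distance between lid_knob and mat below 0.015 m and height (world z) of lid_knob between 0.025 and 0.033 m and angle between each of lid_knob, dish_mid, block_mid, tray_mid's own z axis and vertical below 0.1 rad and horizontal distance between dish_mid and balance below 0.012 m and height (world z) of dish_mid between 0.066 and 0.074 m and horizontal distance between block_mid and hotplate below 0.012 m and height (world z) of block_mid between 0.088 and 0.096 m and horizontal distance between tray_mid and outlet below 0.012 m and height (world z) of tray_mid between 0.002 and 0.01 m and linear speed of each of lid, dish, block, tray below 0.02 m/s); the robot touches nothing.
It fails at once if the wash bottle is moved more than 20 mm or tipped (distance of wash_bottle_mid from where it was at the start of the episode above 0.02 m or angle between wash_bottle_mid's own z axis and vertical above 0.3 rad).
It fails at once if the flask is moved more than 20 mm or tipped (distance of flask_mid from where it was at the start of the episode above 0.02 m or angle between flask_mid's own z axis and vertical above 0.3 rad).
It fails at once if the funnel or its stand is knocked with more than 15 N (contact force between stand and anything else above 15 N).
It fails at once if the dish is dropped or pressed on the balance with more than 40 N (contact force between dish and balance above 40 N).
It also fails if it takes over 144 s, if anything falls off the work surface, if the arm or the gripper's body presses on something with over 40 N, if the wrist force passes 120 N, or if a joint passes its speed limit or range.

## Working session

There is one attempt and no reset: what is moved stays moved. The work goes in short steps, Python scripts to look and compute and a tool call to move; the robot and the scene stay as the last step left them, time stands still between calls to the robot, and variables do not carry over. Pictures are saved under pics/ and viewed, about 12 in all and at most 16, crops included, and the job is handed in when it is done.

Besides the shell and the picture viewer there is one more tool, called after "Request:" as name(argument=value, ...), one argument or row to a line, values as JSON. step_arm: Moves the arm, as the interface text tells. Its arguments: {"type":"object","properties":{"plan":{"type":"array"}},"required":["plan"]}

```bash
mkdir -p pics; ls
cat > h.py <<'E'
import numpy as np, cv2
from cell import env, optics, finder
def shot(cam, fn=None):
    im,d=optics.grab_frame(cam)
    if fn: cv2.imwrite('pics/'+fn, im[:,:,::-1])
    return im,d
def cloud(cam,d):
    c=optics.calibration(cam); f=210/np.tan(np.radians(c['fovy'])/2)
    v,u=np.mgrid[:420,:560]
    P=np.stack([(u-c['cx'])/f*d,(v-c['cy'])/f*d,d],-1)
    V=np.array(c['view']); 
    W=(P-V[:3,3])@V[:3,:3]
    W[d<=0]=np.nan
    return W
E
python3 - <<'E'
from h import *
s=env.get_state(); print(s['t'],s['eef_pos'],s['tool_rot'],s['grip_width'])
names="lid_knob dish_mid block_mid tray_mid mat balance hotplate outlet wash_bottle_mid flask_mid".split()
for cam in ('top','side'):
    im,d=shot(cam,cam+'0.png'); c=optics.calibration(cam); V=np.array(c['view']); print(cam,c['fovy'],c['cx'],c['cy'],'campos',-V[:3,:3].T@V[:3,3])
    for n in names:
        r=finder.landmark_of(cam,n)
        print(n,[(np.round(x['location'],4).tolist(),round(x['p'],2)) for x in r[:2]])
E
```

```text
pics
0.0 [ 0.14927232 -0.55458384  0.23038176] [-1.79988109e+02  1.16086464e-01 -7.49432667e+01] 0.0857875221079885
top 43.150218490497586 282.3391280546213 205.07188157042756 campos [ 0.43514954 -0.0042841   1.887157  ]
lid_knob [([0.5921, -0.1726, 0.0874], 0.67)]
dish_mid [([0.5935, 0.1717, 0.0048], 0.75), ([0.5909, -0.1769, 0.0511], 0.44)]
block_mid [([0.5848, -0.1784, 0.0179], 0.49)]
tray_mid [([0.5866, -0.1766, 0.0021], 0.67)]
mat [([0.5689, -0.3641, -0.0034], 0.65)]
balance [([0.6057, -0.0099, 0.0016], 0.74)]
hotplate [([0.5935, 0.1716, -0.0008], 0.83), ([0.5568, 0.5066, 0.0779], 0.5)]
outlet []
wash_bottle_mid [([0.5511, 0.5071, 0.0798], 0.57)]
flask_mid [([0.5167, -0.5175, 0.0534], 0.56)]
side 57.840499229992325 274.01244574217685 210.85130216315255 campos [ 0.44734016 -0.82054903  0.67170533]
lid_knob [([0.5895, -0.1794, 0.0878], 0.57)]
dish_mid [([0.5912, -0.1787, 0.0523], 0.75)]
block_mid [([0.5885, -0.176, 0.0193], 0.59)]
tray_mid [([0.5894, -0.182, 0.007], 0.86)]
mat []
balance [([0.6035, -0.0082, -0.0025], 0.65)]
hotplate [([0.5922, 0.1727, -0.0038], 0.86)]
outlet [([0.6451, 0.3608, 0.0255], 0.96), ([0.5637, -0.364, 0.0023], 0.61)]
wash_bottle_mid [([0.5546, 0.507, 0.0734], 0.94)]
flask_mid [([0.5929, -0.1801, 0.0543], 0.64), ([0.589, -0.1772, 0.0888], 0.63)]
```

View images.

View pics/top0.png

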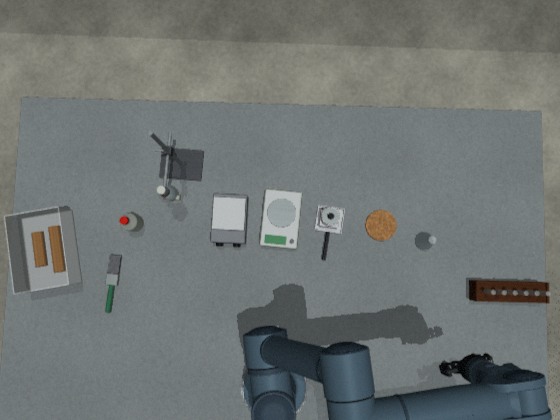

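View pics/side0.png

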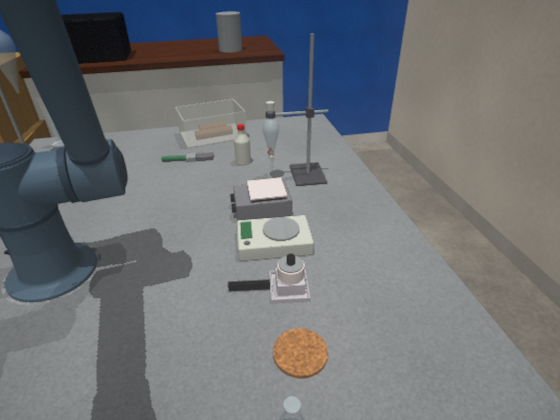

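```bash
cat > m.py <<'E'
from h import *
def rep(n,W,m,box=None,zr=None):
    P=W[m]; P=P[~np.isnan(P[:,0])]
    if zr: P=P[(P[:,2]>zr[0])&(P[:,2]<zr[1])]
    if len(P)<5: print(n,len(P)); return
    r=cv2.minAreaRect((P[:,:2]*1000).astype(np.float32))
    print(n,len(P),'mean',np.round(P.mean(0),4),'rect c',np.round(r[0],1),'size',np.round(r[1],1),'ang',round(r[2],1))
E
python3 - <<'E'
from m import *
for cam in ('top','side'):
    im,d=shot(cam); W=cloud(cam,d); print(cam)
    np.savez(f'{cam}.npz',im=im,d=d,W=W)
    x,y,z=W[...,0],W[...,1],W[...,2]
    I=im.astype(int); dark=I.sum(-1)<150
    bench=(abs(x-.45)<.02)&(abs(y+.3)<.05); print('bench z',np.nanmedian(z[bench]))
    near=lambda cx,cy,r:(np.hypot(x-cx,y-cy)<r)
    st=near(.59,-.178,.075)
    rep('knob',W,st,zr=(.084,.105)); rep('liddisc',W,near(.59,-.178,.04),zr=(.069,.082))
    rep('blocktop',W,near(.59,-.178,.055),zr=(.032,.045))
    rep('traylow',W,near(.59,-.178,.075),zr=(.006,.02))
    rep('handle',W,(x>.42)&(x<.555)&(abs(y+.19)<.05)&dark&(z>.016))
    rep('mat',W,near(.567,-.364,.08)&(I[...,0]-I[...,2]>40))
    rep('pan',W,near(.605,-.009,.07),zr=(.0495,.06))
    rep('balhouse',W,near(.59,-.009,.15)&(y<.09),zr=(.035,.062))
    rep('plate',W,near(.593,.172,.09),zr=(.068,.085))
    h=(abs(x-.57)<.13)&(abs(y-.172)<.085)
    rep('hothouse',W,h,zr=(.03,.085))
    for n in ('tray_mid','block_mid','mat'):
        for r in finder.outline_of(cam,n)[:1]:
            rep('mask '+n+' %.2f'%r['p'],W,r['mask'])
E
```

```text
top
bench z -0.001081860736306779
knob 28 mean [ 0.5901 -0.1759  0.0947] rect c [ 593.6 -175.2] size [25.9 31.6] ang 54.3
liddisc 185 mean [ 0.5887 -0.1773  0.0745] rect c [ 588.3 -177.3] size [59.  62.2] ang 1.6
blocktop 73 mean [ 0.5756 -0.1687  0.0376] rect c [ 586.5 -177.4] size [65.7 65.6] ang 84.4
traylow 190 mean [ 0.5817 -0.1832  0.0104] rect c [ 590.  -180.6] size [139.8 133.4] ang 31.0
handle 67 mean [ 0.492  -0.1664  0.0248] rect c [ 491.4 -166.3] size [ 8.4 92.1] ang 82.5
mat 739 mean [ 0.5682 -0.3636  0.0087] rect c [ 568.1 -363.6] size [108.3 105.5] ang 77.1
pan 491 mean [ 0.6015 -0.0103  0.0534] rect c [603.2 -10.4] size [135.6 121.6] ang 1.3
balhouse 2078 mean [ 0.578  -0.0104  0.0464] rect c [575.8 -49.9] size [213.7 200.4] ang 85.6
plate 942 mean [0.5881 0.1707 0.0746] rect c [577.2 172.1] size [111.2 134.5] ang 88.5
hothouse 1771 mean [0.5696 0.1694 0.0666] rect c [568.  171.6] size [121.4 181.8] ang 88.3
mask tray_mid 0.81 450 mean [ 0.5508 -0.1756  0.0099] rect c [ 535.5 -176.2] size [102.9 187.1] ang 86.5
mask block_mid 0.45 71 mean [ 0.5707 -0.1651  0.0332] rec
[... 695 characters left out ...]
3.1] size [110.7 109.1] ang 76.8
pan 673 mean [ 0.6025 -0.0114  0.0542] rect c [602. -10.] size [101.7  98. ] ang 76.4
balhouse 2299 mean [ 0.5804 -0.0211  0.0481] rect c [579.8 -49.5] size [212.6 200.2] ang 85.3
plate 721 mean [0.5932 0.1661 0.0763] rect c [593.7 172.5] size [114.5 109.5] ang 88.8
hothouse 1762 mean [0.5742 0.1489 0.0626] rect c [573.3 169.3] size [121.9 182.1] ang 88.4
mask tray_mid 0.84 810 mean [ 0.5395 -0.1903  0.0126] rect c [ 547.5 -175.8] size [ 89.  192.4] ang 59.3
mask block_mid 0.85 381 mean [ 0.583  -0.2053  0.025 ] rect c [ 588.6 -187.5] size [48.  65.2] ang 84.2
mask mat 0.81 2171 mean [ 0.5693 -0.3678  0.0109] rect c [ 570.6 -363.2] size [109.8 109. ] ang 52.7
```

Request:
step_arm(
  plan=[
    [1,3,2.5,0,0,0,7],
    [1,6,5,0,0,0,14],
    [1,9,7.5,0,0,0,21],
    [1,12,10,0,0,0,28],
    [1,15,12.5,0,0,0,35],
    [1,18,15,0,0,0,42],
    [1,21,17.5,0,0,0,49],
    [1,24,20,0,0,0,56],
    [1,27,22.5,0,0,0,63],
    [1,30,25,0,0,0,70],
    [1,33,27.5,0,0,0,77],
    [1,36,30,0,0,0,84],
  ],
)

```text
t: 2.5
eef_pos: [0.5107, -0.2538, 0.2315]
tool_rot: [180.0, -0.0, 9.4]
force: [0.9, -0.5, 0.6]
grip_width: 0.0853
```

Request:
step_arm(
  plan=[
    [1,0.8,0.8,-0.8,0,0,7],
    [1,1.6,1.6,-1.6,0,0,14],
    [1,2.4,2.4,-2.4,0,0,21],
    [1,3.2,3.2,-3.2,0,0,28],
    [1,4,4,-4,0,0,35],
    [1,4.8,4.8,-4.8,0,0,42],
    [1,5.6,5.6,-5.6,0,0,49],
    [1,6.4,6.4,-6.4,0,0,56],
    [1,7.2,7,-7,0,0,63],
    [1,7.9,7.6,-8,0,0,70],
    [1,7.9,7.6,-8,0,0,74],
    [1,7.9,7.6,-8,0,0,74],
  ],
)

```text
t: 3.5
eef_pos: [0.5895, -0.1771, 0.1506]
tool_rot: [-179.9, -0.0, 83.5]
force: [0.3, 0.1, 0.2]
grip_width: 0.0856
```

Run:
```python
from h import *
s=env.get_state(); print(s['eef_pos'],s['tool_rot'],s['force'])
im,d=shot('side'); cv2.imwrite('pics/a1.png',cv2.resize(im[180:330,200:400,::-1],None,fx=4,fy=4,interpolation=cv2.INTER_CUBIC))
```

```text
[ 0.58949345 -0.17713145  0.15060201] [-1.79933496e+02 -4.48679739e-02  8.35197146e+01] [0.25559503 0.10042247 0.17447259]
```

View pics/a1.png

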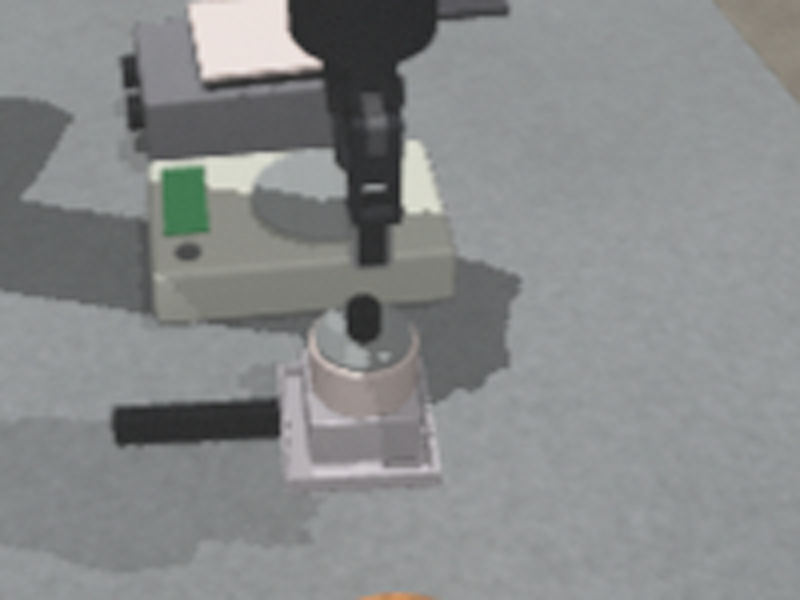

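Request:
step_arm(
  plan=[
    [1,0.1,-0.1,-1.5,0,0,0],
    [1,0.1,-0.1,-3,0,0,0],
    [1,0.1,-0.1,-4.5,0,0,0],
    [1,0.1,-0.1,-6,0,0,0],
    [1,0.1,-0.1,-7.1,0,0,0],
    [1,0.1,-0.1,-7.1,0,0,0],
    [0.5,0.1,-0.1,-7.1,0,0,0],
    [0,0.1,-0.1,-7.1,0,0,0],
    [0,0.1,-0.1,-7.1,0,0,0],
    [0,0.1,-0.1,-7.1,0,0,0],
    [0,0.1,-0.1,-7.1,0,0,0],
    [0,0.1,-0.1,-7.1,0,0,0],
  ],
)

```text
t: 4.55
eef_pos: [0.5913, -0.1784, 0.0811]
tool_rot: [179.9, -0.0, 83.3]
force: [-0.1, 1.0, 1.5]
grip_width: 0.0176
```

Request:
step_arm(
  plan=[
    [0,0,0,0,0,0,0],
    [0,0,0,0,0,0,0],
    [0,0,0,0.5,0,0,0],
    [0,0,0,1,0,0,0],
    [0,0,0,1.5,0,0,0],
    [0,0,0,2,0,0,0],
    [0,0,0,3,0,0,0],
    [0,0,0,4,0,0,0],
    [0,0,0,5,0,0,0],
    [0,0,0,6,0,0,0],
    [0,0,0,6,0,0,0],
  ],
)

```text
t: 5.47
eef_pos: [0.5929, -0.1791, 0.1444]
tool_rot: [179.7, 0.0, 83.3]
force: [0.1, 0.3, -0.6]
grip_width: 0.0175
```

Run:
```python
from h import *
s=env.get_state(); print(s['eef_pos'],s['tool_rot'],s['force'],s['grip_width'])
im,d=shot('side'); cv2.imwrite('pics/a2.png',cv2.resize(im[180:330,200:400,::-1],None,fx=4,fy=4,interpolation=cv2.INTER_CUBIC))
for n in('lid_knob','dish_mid','tray_mid'): print(n,[(np.round(x['location'],4).tolist(),round(x['p'],2)) for x in finder.landmark_of('side',n)[:2]])
```

```text
[ 0.59294643 -0.17913691  0.14439738] [1.79658329e+02 3.31337038e-02 8.33475971e+01] [ 0.05899297  0.32080796 -0.6344775 ] 0.017510559950386046
lid_knob [([0.5905, -0.1795, 0.1479], 0.5)]
dish_mid [([0.5921, -0.1773, 0.0526], 0.68), ([0.5642, -0.3609, 0.002], 0.52)]
tray_mid [([0.5894, -0.1772, 0.0079], 0.6)]
```

View pics/a2.png

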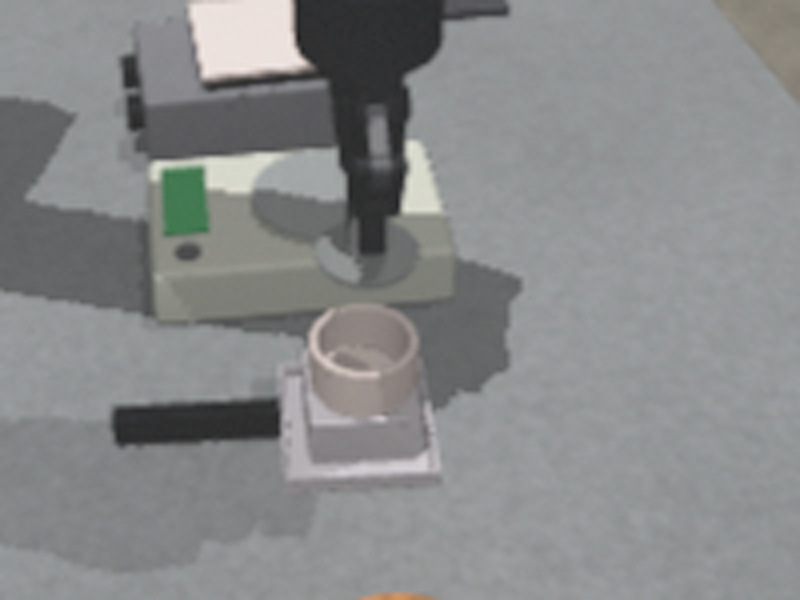

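Request:
step_arm(
  plan=[
    [0,-0.2,-1,0,0,0,0],
    [0,-0.5,-3,0,0,0,0],
    [0,-0.8,-6,0,0,0,0],
    [0,-1.2,-9,-1,0,0,0],
    [0,-1.6,-12,-2,0,0,0],
    [0,-2,-15,-4,0,0,0],
    [0,-2.2,-17,-6,0,0,0],
    [0,-2.3,-18,-8,0,0,0],
    [0,-2.3,-18.4,-9.5,0,0,0],
    [0,-2.3,-18.4,-10.5,0,0,0],
    [0,-2.3,-18.4,-11,0,0,0],
    [0,-2.3,-18.4,-11,0,0,0],
  ],
)

```text
t: 6.67
eef_pos: [0.5668, -0.3613, 0.029]
tool_rot: [-179.9, -0.2, 83.4]
force: [0.0, 0.5, -0.1]
grip_width: 0.0172
```

Run:
```python
from m import *
s=env.get_state(); print(s['eef_pos'],s['tool_rot'],s['force'],s['grip_width'])
for cam in('side','top'):
    im,d=shot(cam); W=cloud(cam,d)
    rep(cam+' disc',W,np.hypot(W[...,0]-.569,W[...,1]+.364)<.045,zr=(.022,.034))
    for n in('lid_knob','mat'): print(n,[(np.round(x['location'],4).tolist(),round(x['p'],2)) for x in finder.landmark_of(cam,n)[:2]])
```

```text
[ 0.56677626 -0.36134875  0.02900906] [-1.79871068e+02 -1.60331685e-01  8.33540488e+01] [ 0.03560194  0.54902101 -0.07369267] 0.01718345958845453
side disc 330 mean [ 0.5622 -0.3686  0.0241] rect c [ 564.5 -366.3] size [46.4 56.3] ang 56.8
lid_knob [([0.5644, -0.3597, 0.0354], 0.87), ([0.5926, -0.1807, 0.0544], 0.35)]
mat [([0.5676, -0.3638, 0.0013], 0.91)]
top disc 26 mean [ 0.5513 -0.3487  0.0267] rect c [ 563.5 -346.3] size [52.4 22.3] ang 13.1
lid_knob [([0.5725, -0.3612, 0.0353], 0.62)]
mat [([0.5685, -0.3641, -0.0026], 0.67)]
```

Request:
step_arm(
  plan=[
    [0,0.2,-0.2,-0.2,0,0,0],
    [0,0.2,-0.2,-0.4,0,0,0],
    [0,0.2,-0.2,-0.5,0,0,0],
    [0,0.2,-0.2,-0.5,0,0,0],
    [0.3,0.2,-0.2,-0.5,0,0,0],
    [0.6,0.2,-0.2,-0.5,0,0,0],
    [1,0.2,-0.2,-0.5,0,0,0],
    [1,0.2,-0.2,-0.5,0,0,0],
    [1,0.2,-0.2,-0.5,0,0,0],
    [1,0.2,-0.2,-0.5,0,0,0],
    [1,0.2,-0.2,-0.5,0,0,0],
  ],
)

```text
t: 7.88
eef_pos: [0.5709, -0.3645, 0.0271]
tool_rot: [179.9, 0.0, 83.4]
force: [0.5, 0.1, -0.9]
grip_width: 0.0853
```

Request:
step_arm(
  plan=[
    [1,0,0,1,0,0,0],
    [1,0,0,3,0,0,0],
    [1,0,0,6,0,0,0],
    [1,0,0,9,0,0,0],
    [1,0.3,2,11,0,0,0],
    [1,0.8,5,12,0,0,0],
    [1,1.2,9,12,0,0,0],
    [1,1.6,12,12,0,0,0],
    [1,2,15,12,0,0,0],
    [1,2.2,17,12,0,0,0],
    [1,2.3,18.4,12,0,0,0],
    [1,2.3,18.4,12,0,0,0],
  ],
)

```text
t: 8.88
eef_pos: [0.5941, -0.1778, 0.1479]
tool_rot: [179.8, -0.0, 83.6]
force: [-0.7, -0.2, -0.1]
grip_width: 0.0855
```

Run:
```python
from m import *
s=env.get_state(); print(s['eef_pos'],s['tool_rot'],s['force'],s['grip_width'])
im,d=shot('side'); W=cloud('side',d); cv2.imwrite('pics/a3.png',cv2.resize(im[180:400,180:400,::-1],None,fx=2.7,fy=2.7,interpolation=cv2.INTER_CUBIC))
x,y,z=W[...,0],W[...,1],W[...,2]
rep('side disc',W,np.hypot(x-.569,y+.364)<.045,zr=(.0155,.03))
rep('dish',W,np.hypot(x-.59,y+.178)<.045,zr=(.066,.08))
for n in('lid_knob','mat','dish_mid','block_mid'): print(n,[(np.round(x['location'],4).tolist(),round(x['p'],2)) for x in finder.landmark_of('side',n)[:2]])
```

```text
[ 0.5941286  -0.17780881  0.14791236] [ 1.79837092e+02 -2.75550751e-02  8.35819475e+01] [-0.69759743 -0.16688665 -0.08292652] 0.08551453038917706
side disc 483 mean [ 0.5701 -0.3682  0.0195] rect c [ 571.6 -363.7] size [57.6 56. ] ang 77.3
dish 206 mean [ 0.5922 -0.1794  0.0705] rect c [ 592.1 -177.6] size [61.8 63.8] ang 20.8
lid_knob [([0.5707, -0.3679, 0.0289], 0.86), ([0.5919, -0.181, 0.0528], 0.68)]
mat [([0.5684, -0.363, 0.0009], 0.61)]
dish_mid [([0.5904, -0.1776, 0.0549], 0.9)]
block_mid [([0.5851, -0.1805, 0.0175], 0.67)]
```

View pics/a3.png

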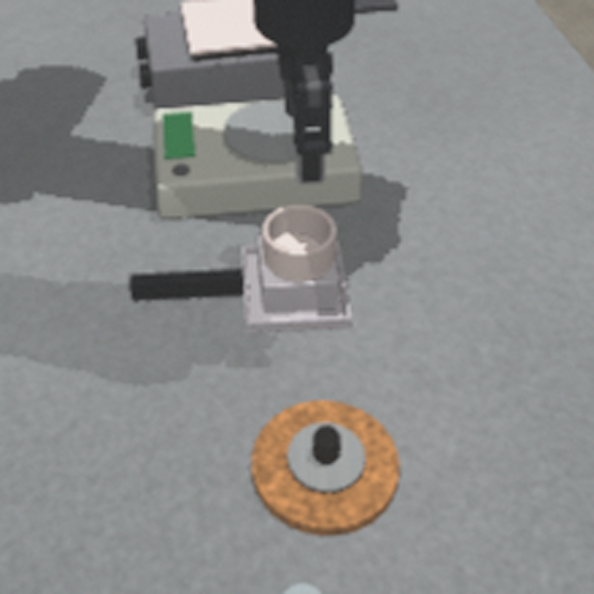

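Request:
step_arm(
  plan=[
    [1,-0.3,0,-2,0,0,0],
    [1,-0.3,0,-4,0,0,0],
    [1,-0.3,0,-6,0,0,0],
    [1,-0.3,0,-8,0,0,0],
    [1,-0.3,0,-10,0,0,0],
    [1,-0.3,0,-11,0,0,0],
    [1,-0.3,0,-11,0,0,0],
    [0.8,-0.3,0,-11,0,0,0],
    [0.5,-0.3,0,-11,0,0,0],
    [0.3,-0.3,0,-11,0,0,0],
    [0.3,-0.3,0,-11,0,0,0],
    [0.3,-0.3,0,-11,0,0,0],
  ],
)

```text
t: 10.13
eef_pos: [0.5924, -0.1828, 0.0391]
tool_rot: [179.6, 0.1, 83.3]
force: [-0.7, -0.4, 6.3]
grip_width: 0.0615
```

Request:
step_arm(
  plan=[
    [0.3,0,0,0,0,0,0],
    [0.3,0,0,0,0,0,0],
    [0.3,0,0,0.5,0,0,0],
    [0.3,0,0,1,0,0,0],
    [0.3,0,0,2,0,0,0],
    [0.3,0,0,3,0,0,0],
    [0.3,0,0,4.5,0,0,0],
    [0.3,0,0,6,0,0,0],
    [0.3,0,0,6,0,0,0],
  ],
)

```text
t: 10.88
eef_pos: [0.595, -0.1839, 0.1036]
tool_rot: [179.3, 0.2, 83.3]
force: [1.4, 0.4, -1.2]
grip_width: 0.062
```

Run:
```python
from m import *
s=env.get_state(); print(s['eef_pos'],s['tool_rot'],s['force'],s['grip_width'])
im,d=shot('side'); W=cloud('side',d); cv2.imwrite('pics/a4.png',cv2.resize(im[180:330,200:400,::-1],None,fx=4,fy=4,interpolation=cv2.INTER_CUBIC))
x,y,z=W[...,0],W[...,1],W[...,2]
rep('blocktop',W,np.hypot(x-.59,y+.178)<.055,zr=(.032,.045))
for n in('dish_mid','block_mid','balance'): print(n,[(np.round(x['location'],4).tolist(),round(x['p'],2)) for x in finder.landmark_of('side',n)[:2]])
```

```text
[ 0.59500928 -0.18387264  0.10356644] [179.25613704   0.22947974  83.28273736] [ 1.43521862  0.40545032 -1.22398705] 0.06202220796941084
blocktop 591 mean [ 0.5898 -0.1806  0.0381] rect c [ 590.5 -177.1] size [68.4 66. ] ang 83.9
dish_mid [([0.5961, -0.1868, 0.117], 0.63), ([0.5915, 0.1729, -0.0025], 0.43)]
block_mid [([0.5862, -0.181, 0.0161], 0.86), ([0.5929, -0.1871, 0.1179], 0.31)]
balance [([0.5899, -0.18, 0.0062], 0.35)]
```

View pics/a4.png

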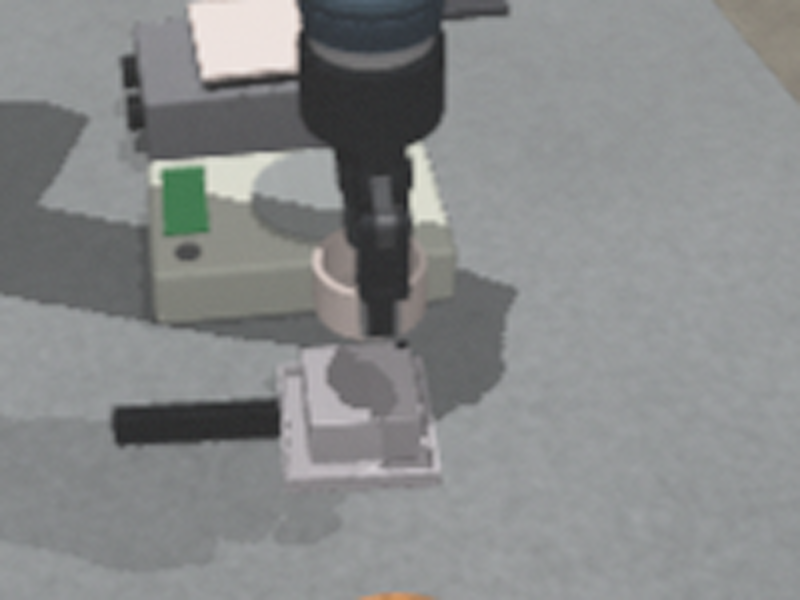

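Request:
step_arm(
  plan=[
    [0.3,0.1,0.7,0,0,0,0],
    [0.3,0.2,2,0,0,0,0],
    [0.3,0.3,4,0,0,0,0],
    [0.3,0.5,6.5,0,0,0,0],
    [0.3,0.6,9,0,0,0,0],
    [0.3,0.7,11.5,0,0,0,0],
    [0.3,0.8,14,0,0,0,0],
    [0.3,1,16,0,0,0,0],
    [0.3,1,17,0,0,0,0],
    [0.3,1,17.4,-1,0,0,0],
    [0.3,1,17.4,-2,0,0,0],
    [0.3,1,17.4,-2.5,0,0,0],
  ],
)

```text
t: 12.08
eef_pos: [0.6006, -0.009, 0.0712]
tool_rot: [179.8, 0.1, 83.3]
force: [-0.7, 0.3, -2.3]
grip_width: 0.0617
```

Run:
```python
from m import *
s=env.get_state(); print(s['eef_pos'],s['tool_rot'],s['force'],s['grip_width'])
for cam in('side','top'):
    im,d=shot(cam); W=cloud(cam,d)
    for n in('dish_mid','balance'): print(cam,n,[(np.round(x['location'],4).tolist(),round(x['p'],2)) for x in finder.landmark_of(cam,n)[:2]])
    r=finder.outline_of(cam,'dish_mid')
    if r: rep('rim %.2f'%r[0]['p'],W,r[0]['mask'],zr=(.104,.118))
    if cam=='side': cv2.imwrite('pics/a5.png',cv2.resize(im[160:310,190:390,::-1],None,fx=4,fy=4,interpolation=cv2.INTER_CUBIC))
```

```text
[ 0.60064524 -0.00895058  0.07123523] [1.79845749e+02 1.39918045e-01 8.32641697e+01] [-0.70555115  0.30530873 -2.25717191] 0.061655308055976826
side dish_mid [([0.6007, -0.0107, 0.086], 0.5)]
side balance [([0.6012, -0.0097, -0.0026], 0.8)]
rim 0.71 31 mean [ 0.59   -0.0149  0.105 ] rect c [596.  -18.2] size [53.8 62.4] ang 58.6
top dish_mid []
top balance [([0.5165, -0.5202, 0.0509], 0.62)]
```

View pics/a5.png

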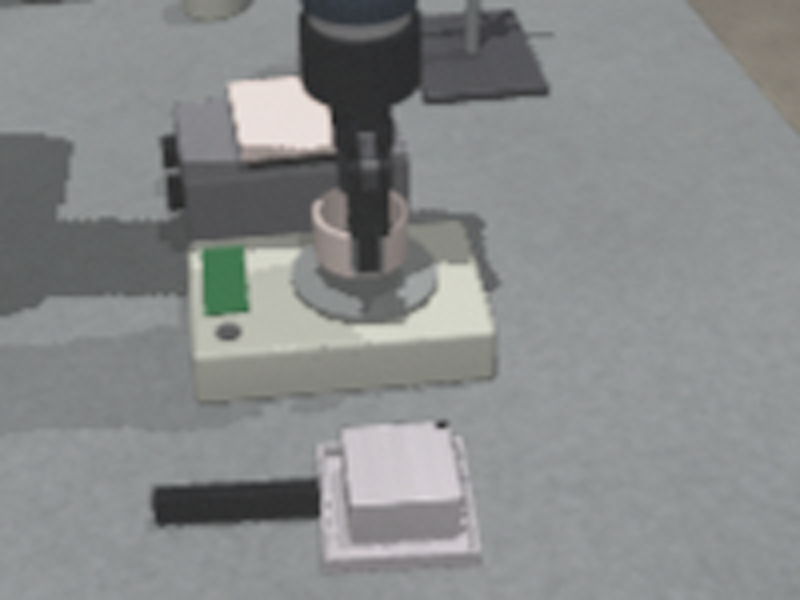

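Request:
step_arm(
  plan=[
    [0.3,0.2,0,-0.3,0,0,0],
    [0.3,0.2,0,-0.6,0,0,0],
    [0.3,0.2,0,-0.9,0,0,0],
    [0.3,0.2,0,-1.1,0,0,0],
    [0.3,0.2,0,-1.3,0,0,0],
    [0.3,0.2,0,-1.4,0,0,0],
    [0.3,0.2,0,-1.4,0,0,0],
    [0.3,0.2,0,-1.4,0,0,0],
  ],
)

```text
t: 13.15
eef_pos: [0.6044, -0.0092, 0.06]
tool_rot: [179.6, 0.1, 83.2]
force: [0.9, -0.5, -2.3]
grip_width: 0.0617
```

Run:
```python
from m import *
s=env.get_state(); print(s['eef_pos'],s['tool_rot'],s['force'],s['grip_width'])
for cam in('side',):
    im,d=shot(cam); W=cloud(cam,d)
    for n in('dish_mid','balance'): print(cam,n,[(np.round(x['location'],4).tolist(),round(x['p'],2)) for x in finder.landmark_of(cam,n)[:2]])
```

```text
[ 0.60437981 -0.00919164  0.05998247] [1.79638116e+02 1.07912658e-01 8.32358972e+01] [ 0.93141551 -0.50624852 -2.25923358] 0.061669841430966314
side dish_mid [([0.6029, -0.0079, 0.0725], 0.67)]
side balance [([0.6, -0.0103, -0.0039], 0.92)]
```

Request:
step_arm(
  plan=[
    [0.3,0,0,-0.1,0,0,0],
    [0.3,0,0,-0.2,0,0,0],
    [0.3,0,0,-0.3,0,0,0],
    [0.3,0,0,-0.3,0,0,0],
    [0.3,0,0,-0.3,0,0,0],
  ],
)

```text
t: 13.72
eef_pos: [0.6045, -0.0092, 0.0571]
tool_rot: [179.6, 0.1, 83.2]
force: [0.7, -0.8, -2.1]
grip_width: 0.0619
```

Request:
step_arm(
  plan=[
    [0.3,-0.1,0,-0.05,0,0,0],
    [0.3,-0.1,0,-0.1,0,0,0],
    [0.3,-0.1,0,-0.15,0,0,0],
    [0.3,-0.1,0,-0.2,0,0,0],
    [0.3,-0.1,0,-0.2,0,0,0],
  ],
)

```text
t: 14.13
eef_pos: [0.6035, -0.0092, 0.0552]
tool_rot: [179.6, 0.1, 83.2]
force: [-0.7, -0.6, -0.2]
grip_width: 0.062
```

Request:
step_arm(
  plan=[
    [0.75,0,0,0,0,0,0],
    [0.8,0,0,0,0,0,0],
    [0.9,0,0,0,0,0,0],
    [1,0,0,0,0,0,0],
    [1,0,0,0,0,0,0],
    [1,0,0,0,0,0,0],
    [1,0,0,0,0,0,0],
  ],
)

```text
t: 14.72
eef_pos: [0.6035, -0.0092, 0.0552]
tool_rot: [179.6, 0.1, 83.2]
force: [0.0, -0.1, -0.4]
grip_width: 0.0855
```

Request:
step_arm(
  plan=[
    [1,0,0,1,0,0,0],
    [1,0,0,2.5,0,0,0],
    [1,0,0,4.5,0,0,0],
    [1,0,0,7,0,0,0],
    [1,0,-1,9,0,0,0],
    [1,-0.1,-3,9,0,0,0],
    [1,-0.3,-6,9,0,0,0],
    [1,-0.5,-9,9,0,0,0],
    [1,-0.8,-12,9,0,0,0],
    [1,-1.2,-15,9,0,0,0],
    [1,-1.3,-16.9,9,0,0,0],
    [1,-1.3,-16.9,9,0,0,0],
  ],
)

```text
t: 15.72
eef_pos: [0.5904, -0.1825, 0.1461]
tool_rot: [179.5, 0.2, 83.0]
force: [-0.1, 0.6, 0.5]
grip_width: 0.0855
```

Run:
```python
from m import *
s=env.get_state(); print(s['eef_pos'],s['tool_rot'],s['force'],s['grip_width'])
for cam in('side','top'):
    im,d=shot(cam); W=cloud(cam,d);x,y,z=W[...,0],W[...,1],W[...,2]
    rep('dish rim',W,np.hypot(x-.603,y+.01)<.045,zr=(.081,.095))
    rep('blocktop',W,np.hypot(x-.59,y+.178)<.055,zr=(.032,.045))
    for n in('dish_mid','balance','block_mid','tray_mid'): print(cam,n,[(np.round(x['location'],4).tolist(),round(x['p'],2)) for x in finder.landmark_of(cam,n)[:2]])
    if cam=='side': cv2.imwrite('pics/a6.png',cv2.resize(im[160:310,190:390,::-1],None,fx=4,fy=4,interpolation=cv2.INTER_CUBIC))
```

```text
[ 0.5903863  -0.18247631  0.14608144] [179.54140948   0.22243546  82.95584402] [-0.1425692   0.62467218  0.50965987] 0.08546680059451414
dish rim 106 mean [ 0.5908 -0.0116  0.0859] rect c [592.4  -9.5] size [63.8 39.5] ang 86.0
blocktop 586 mean [ 0.59   -0.1805  0.038 ] rect c [ 590.4 -176.9] size [68.6 66.4] ang 84.9
side dish_mid [([0.6029, -0.0124, 0.0692], 0.59)]
side balance [([0.6001, -0.0091, -0.0031], 0.86)]
side block_mid [([0.5863, -0.1794, 0.0164], 0.83)]
side tray_mid [([0.5913, -0.1789, 0.0053], 0.86)]
dish rim 61 mean [ 0.6006 -0.0136  0.0869] rect c [598.1 -10.4] size [61.7 58. ] ang 1.4
blocktop 14 mean [ 0.5769 -0.1461  0.0361] rect c [ 574.6 -147. ] size [ 7.2 35.9] ang 82.6
top dish_mid [([0.6045, -0.0121, 0.0672], 0.51)]
top balance [([0.6076, -0.0112, 0.0012], 0.92)]
top block_mid [([0.5863, -0.1784, 0.0199], 0.38), ([0.5694, -0.3614, 0.0293], 0.32)]
top tray_mid [([0.5927, 0.1733, -0.0016], 0.56), ([0.5869, -0.1787, 0.0056], 0.53)]
```

View pics/a6.png

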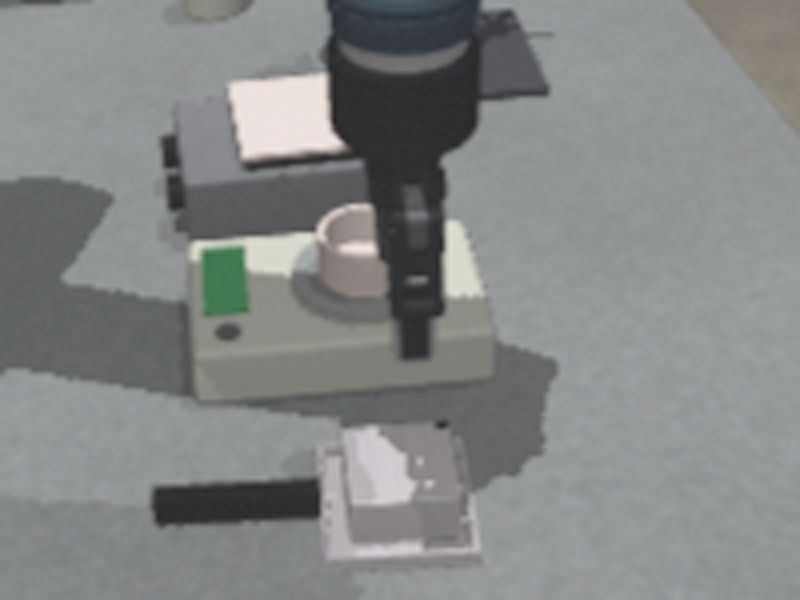

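Request:
step_arm(
  plan=[
    [1,0,0.4,-2,0,0,1],
    [1,0,0.4,-5,0,0,1],
    [1,0,0.4,-8,0,0,1],
    [1,0,0.4,-10,0,0,1],
    [1,0,0.4,-12,0,0,1],
    [1,0,0.4,-13.1,0,0,1],
    [1,0,0.4,-13.1,0,0,1],
    [0.8,0,0.4,-13.1,0,0,1],
    [0.5,0,0.4,-13.1,0,0,1],
    [0.3,0,0.4,-13.1,0,0,1],
    [0.3,0,0.4,-13.1,0,0,1],
    [0.3,0,0.4,-13.1,0,0,1],
  ],
)

```text
t: 17.22
eef_pos: [0.5922, -0.1741, 0.0163]
tool_rot: [179.4, 0.2, 84.3]
force: [-1.3, -0.2, 6.6]
grip_width: 0.0646
```

Request:
step_arm(
  plan=[
    [0.3,0,0,0,0,0,0],
    [0.3,0,0,0,0,0,0],
    [0.3,0,0,0.5,0,0,0],
    [0.3,0,0,1,0,0,0],
    [0.3,0,0,2,0,0,0],
    [0.3,0,0,4,0,0,0],
    [0.3,0,0,7,0,0,0],
    [0.3,0,0,10,0,0,0],
    [0.3,0,0,13,0,0,0],
    [0.3,0,0,15,0,0,0],
    [0.3,0,0,15,0,0,0],
  ],
)

```text
t: 18.13
eef_pos: [0.5954, -0.1753, 0.1728]
tool_rot: [178.9, 0.3, 84.3]
force: [0.7, 0.1, -2.9]
grip_width: 0.0646
```

Run:
```python
from m import *
s=env.get_state(); print(s['eef_pos'],s['tool_rot'],s['force'],s['grip_width'])
for cam in('side',):
    im,d=shot(cam); W=cloud(cam,d);x,y,z=W[...,0],W[...,1],W[...,2]
    rep('tray',W,np.hypot(x-.59,y+.178)<.075,zr=(.0065,.03))
    for n in('block_mid','tray_mid'): print(cam,n,[(np.round(x['location'],4).tolist(),round(x['p'],2)) for x in finder.landmark_of(cam,n)[:2]])
    if cam=='side': cv2.imwrite('pics/a7.png',cv2.resize(im[160:310,190:390,::-1],None,fx=4,fy=4,interpolation=cv2.INTER_CUBIC))
```

```text
[ 0.59543207 -0.17530203  0.1727702 ] [178.85448823   0.33476105  84.30902434] [ 0.68231532  0.12378776 -2.89234548] 0.0646224730214903
tray 429 mean [ 0.5736 -0.1807  0.0134] rect c [ 573.8 -177.7] size [101.2 116.9] ang 82.4
side block_mid [([0.5899, -0.1771, 0.1727], 0.89)]
side tray_mid [([0.5885, -0.1792, 0.0077], 0.65)]
```

View pics/a7.png

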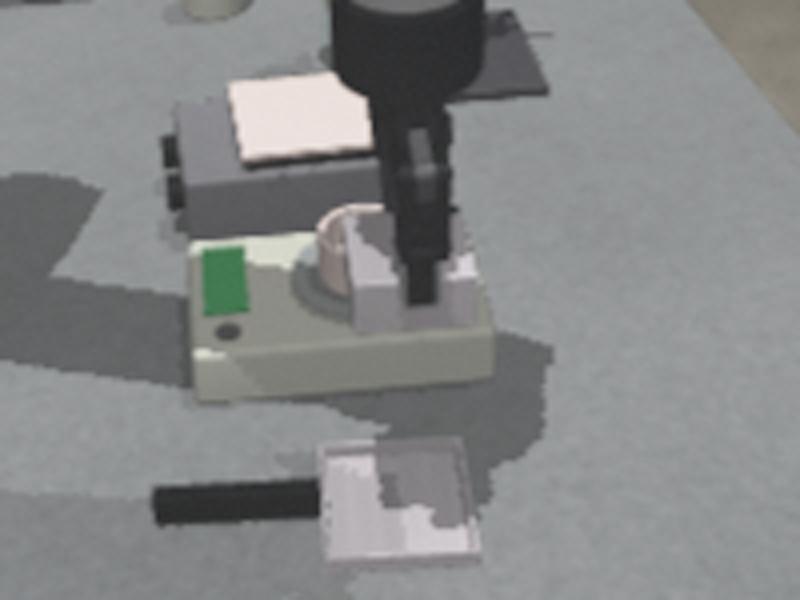

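Request:
step_arm(
  plan=[
    [0.3,0,1,0,0,0,0],
    [0.3,0,3,0,0,0,0],
    [0.3,0,6,0,0,0,0],
    [0.3,0,10,0,0,0,0],
    [0.3,0.1,14,0,0,0,0],
    [0.3,0.1,18,0,0,0,0],
    [0.3,0.1,22,0,0,0,0],
    [0.3,0.1,26,0,0,0,0],
    [0.3,0.2,30,0,0,0,0],
    [0.3,0.2,33,0,0,0,0],
    [0.3,0.2,34.8,0,0,0,0],
    [0.3,0.2,34.8,0,0,0,0],
  ],
)

```text
t: 19.28
eef_pos: [0.5913, 0.1789, 0.1631]
tool_rot: [179.7, 0.1, 84.6]
force: [0.5, -0.1, -3.6]
grip_width: 0.0641
```

Request:
step_arm(
  plan=[
    [0.3,0,0,-1,0,0,0],
    [0.3,0,0,-2.5,0,0,0],
    [0.3,0,0,-4,0,0,0],
    [0.3,0,0,-5.5,0,0,0],
    [0.3,0,0,-6.5,0,0,0],
    [0.3,0,0,-6.8,0,0,0],
    [0.3,0,0,-6.8,0,0,0],
  ],
)

```text
t: 19.87
eef_pos: [0.5896, 0.1782, 0.093]
tool_rot: [180.0, 0.2, 84.6]
force: [-0.2, 0.1, -2.5]
grip_width: 0.0646
```

Run:
```python
from m import *
s=env.get_state(); print(s['eef_pos'],s['tool_rot'],s['force'],s['grip_width'])
for cam in('side','top'):
    im,d=shot(cam); W=cloud(cam,d);x,y,z=W[...,0],W[...,1],W[...,2]
    for n in('block_mid','hotplate'): print(cam,n,[(np.round(x['location'],4).tolist(),round(x['p'],2)) for x in finder.landmark_of(cam,n)[:2]])
    r=finder.outline_of(cam,'block_mid')
    if r: rep('top face %.2f'%r[0]['p'],W,r[0]['mask'],zr=(.115,.15)); rep('all',W,r[0]['mask'])
    if cam=='side': cv2.imwrite('pics/a8.png',cv2.resize(im[130:280,170:370,::-1],None,fx=4,fy=4,interpolation=cv2.INTER_CUBIC))
```

```text
[0.58961857 0.17815042 0.0929858 ] [1.79958081e+02 1.52658030e-01 8.45954663e+01] [-0.24627618  0.08881852 -2.53422325] 0.06462582587004413
side block_mid [([0.5829, 0.1774, 0.0917], 0.79)]
side hotplate [([0.591, 0.1723, -0.0028], 0.68)]
top face 0.75 53 mean [0.5856 0.1639 0.1161] rect c [588.2 166.2] size [62.6 47.7] ang 0.4
all 255 mean [0.586  0.1535 0.1032] rect c [588.8 168.7] size [58.6 65.5] ang 84.2
top block_mid [([0.5857, 0.1816, 0.0956], 0.55)]
top hotplate [([0.5912, 0.1716, 0.0004], 0.81)]
top face 0.49 14 mean [0.5673 0.1516 0.1184] rect c [582.8 151.8] size [10.8 57.6] ang 88.4
all 33 mean [0.5701 0.1512 0.1116] rect c [584.1 150.1] size [11.5 63.5] ang 84.0
```

View pics/a8.png

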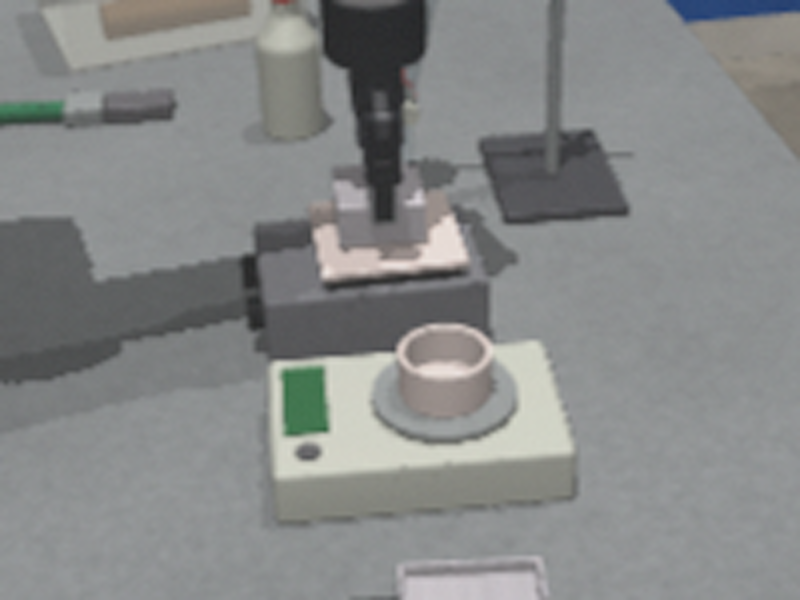

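Request:
step_arm(
  plan=[
    [0.3,0.2,-0.2,0,0,0,0],
    [0.3,0.4,-0.4,0,0,0,0],
    [0.3,0.7,-0.6,0,0,0,0],
    [0.3,0.7,-0.6,-0.1,0,0,0],
    [0.3,0.7,-0.6,-0.2,0,0,0],
    [0.3,0.7,-0.6,-0.3,0,0,0],
    [0.3,0.7,-0.6,-0.3,0,0,0],
  ],
)

```text
t: 20.85
eef_pos: [0.5985, 0.1731, 0.0924]
tool_rot: [179.7, 0.1, 84.6]
force: [-0.2, -0.2, -2.8]
grip_width: 0.0646
```

Run:
```python
from m import *
for cam in('side','top'):
    im,d=shot(cam); W=cloud(cam,d);x,y,z=W[...,0],W[...,1],W[...,2]
    for n in('block_mid','hotplate'): print(cam,n,[(np.round(x['location'],4).tolist(),round(x['p'],2)) for x in finder.landmark_of(cam,n)[:2]])
s=env.get_state(); print(s['eef_pos'],s['tool_rot'],s['force'],s['grip_width'])
```

```text
side block_mid [([0.5931, 0.1702, 0.0908], 0.82)]
side hotplate [([0.5892, 0.1738, -0.0044], 0.77)]
top block_mid [([0.5943, 0.1735, 0.0944], 0.6)]
top hotplate []
[0.59883695 0.17315241 0.09286398] [1.79651583e+02 6.19604236e-02 8.46464780e+01] [ 0.6972899   0.23027334 -3.41855074] 0.06438223975649987
```

Request:
step_arm(
  plan=[
    [0.3,-0.1,0,-0.1,0,0,0],
    [0.3,-0.1,0,-0.2,0,0,0],
    [0.3,-0.1,0,-0.3,0,0,0],
    [0.3,-0.1,0,-0.35,0,0,0],
    [0.3,-0.1,0,-0.35,0,0,0],
  ],
)

```text
t: 21.57
eef_pos: [0.5977, 0.1731, 0.0891]
tool_rot: [179.7, 0.1, 84.6]
force: [-0.9, -0.3, -2.5]
grip_width: 0.0644
```

Request:
step_arm(
  plan=[
    [0.3,0,0,-0.05,0,0,0],
    [0.3,0,0,-0.1,0,0,0],
    [0.3,0,0,-0.15,0,0,0],
    [0.3,0,0,-0.15,0,0,0],
  ],
)

```text
t: 21.9
eef_pos: [0.5977, 0.1731, 0.0883]
tool_rot: [179.6, 0.1, 84.6]
force: [-3.2, -0.1, 3.2]
grip_width: 0.0645
```

Contact. Release and lift.

Request:
step_arm(
  plan=[
    [0.75,0,0,0,0,0,0],
    [0.85,0,0,0,0,0,0],
    [1,0,0,0,0,0,0],
    [1,0,0,0,0,0,0],
    [1,0,0,0,0,0,0],
    [1,0,0,0,0,0,0],
    [1,0,0,1,0,0,0],
    [1,0,0,3,0,0,0],
    [1,0,0,5,0,0,0],
    [1,0,0,7,0,0,0],
    [1,0,0,9,0,0,0],
    [1,0,0,9,0,0,0],
  ],
)

```text
t: 22.9
eef_pos: [0.6004, 0.1737, 0.1839]
tool_rot: [179.2, -0.1, 84.7]
force: [-0.0, -0.3, 0.1]
grip_width: 0.0855
```

Run:
```python
from m import *
for cam in('side','top'):
    im,d=shot(cam); W=cloud(cam,d);x,y,z=W[...,0],W[...,1],W[...,2]
    rep('blocktop',W,np.hypot(x-.593,y-.172)<.055,zr=(.1,.12))
    I=im.astype(int); dark=I.sum(-1)<150
    rep('handle',W,(x>.42)&(x<.555)&(abs(y+.19)<.05)&dark&(z>.016))
    rep('tray',W,np.hypot(x-.59,y+.178)<.075,zr=(.0065,.03))
    for n in('block_mid','hotplate','tray_mid','outlet'): print(cam,n,[(np.round(x['location'],4).tolist(),round(x['p'],2)) for x in finder.landmark_of(cam,n)[:2]])
s=env.get_state(); print(s['eef_pos'],s['tool_rot'],s['force'],s['grip_width'])
```

```text
blocktop 298 mean [0.5971 0.1651 0.1092] rect c [598.3 172.2] size [70.9 65.6] ang 84.3
handle 57 mean [ 0.4882 -0.1723  0.0196] rect c [ 490.8 -172.6] size [ 5.1 92.3] ang 81.9
tray 422 mean [ 0.573  -0.1814  0.0135] rect c [ 573.8 -177.8] size [100.5 116.9] ang 82.5
side block_mid []
side hotplate [([0.5912, 0.1742, -0.0008], 0.84)]
side tray_mid [([0.5918, -0.1773, 0.0085], 0.67)]
side outlet [([0.6419, 0.3632, 0.029], 0.63)]
blocktop 59 mean [0.576  0.1498 0.1081] rect c [591.1 150.7] size [23.1 65.6] ang 85.2
handle 67 mean [ 0.4936 -0.1668  0.0249] rect c [ 491.7 -166.9] size [ 9.3 92.2] ang 82.9
tray 264 mean [ 0.5782 -0.1783  0.011 ] rect c [ 591.8 -182. ] size [140.6 135.1] ang 35.3
top block_mid [([0.5942, 0.1715, 0.0892], 0.65)]
top hotplate [([0.5941, 0.1715, 0.002], 0.97), ([0.6035, -0.0109, 0.0692], 0.66)]
top tray_mid [([0.5827, -0.1792, 0.002], 0.63)]
top outlet [([0.5553, 0.5084, 0.0767], 0.17)]
[0.59721056 0.17306107 0.17752562] [1.79728556e+02 9.03901116e-02 8.46469415e+01] [-0.41736687  0.14287437 -0.66305778] 0.08542463447460044
```

Request:
step_arm(
  plan=[
    [1,-1,-3,0,0,0,0],
    [1,-2.3,-6.5,0,0,0,0],
    [1,-3.5,-10,0,0,0,0],
    [1,-4.7,-13.5,0,0,0,0],
    [1,-5.9,-17,0,0,0,0],
    [1,-7.1,-20.5,0,0,0,-0.5],
    [1,-8.3,-24,0,0,0,-1],
    [1,-9.5,-27.5,0,0,0,-1.5],
    [1,-10.6,-31,0,0,0,-2],
    [1,-11.6,-33.7,0,0,0,-2],
    [1,-11.6,-33.7,-2,0,0,-2],
    [1,-11.6,-33.7,-4,0,0,-2],
  ],
)

```text
t: 24.4
eef_pos: [0.4819, -0.1665, 0.1382]
tool_rot: [179.5, 0.2, 82.4]
force: [0.2, 0.8, -0.8]
grip_width: 0.0855
```

Run:
```python
from m import *
s=env.get_state(); print(s['eef_pos'],s['tool_rot'],s['grip_width'])
im,d=shot('side'); W=cloud('side',d);x,y,z=W[...,0],W[...,1],W[...,2]
rep('blocktop',W,np.hypot(x-.593,y-.172)<.055,zr=(.1,.12))
rep('plate',W,np.hypot(x-.593,y-.172)<.09,zr=(.069,.083))
n=np.hypot(x-.64,y-.36)<.06
for a,b in((.015,.045),(.05,.08),(.09,.1),(.12,.15),(.15,.2),(.23,.27)): rep(f'tube {a}',W,n,zr=(a,b))
for a,b in((.1,.2),(.2,.3),(.3,.4)): rep(f'rod {a}',W,np.hypot(x-.77,y-.36)<.05,zr=(a,b))
rep('foot',W,np.hypot(x-.77,y-.36)<.12,zr=(.007,.02))
c=cv2.resize(im[90:210,230:350,::-1],None,fx=5,fy=5,interpolation=cv2.INTER_CUBIC); cv2.imwrite('pics/a9.png',c)
C=optics.calibration('side'); V=np.array(C['view']); f=210/np.tan(np.radians(C['fovy'])/2)
for p in((.643,.362,.028),(.643,.362,.1),(.643,.362,.275)):
    q=V[:3,:3]@p+V[:3,3]; print(p,f*q[0]/q[2]+C['cx'],f*q[1]/q[2]+C['cy'],'crop',5*(f*q[0]/q[2]+C['cx']-230),5*(f*q[1]/q[2]+C['cy']-90), q[2]/f)
```

```text
[ 0.48188219 -0.1665042   0.13821828] [1.79524760e+02 1.64696186e-01 8.24266447e+01] 0.08550462442399387
blocktop 297 mean [0.5972 0.1652 0.1092] rect c [599.  170.7] size [76.5 65.7] ang 81.4
plate 324 mean [0.602  0.143  0.0764] rect c [597.1 170.6] size [111.8 103.6] ang 89.0
tube 0.015 13 mean [0.6445 0.3622 0.0369] rect c [644.3 362. ] size [10.7  7.5] ang 81.9
tube 0.05 15 mean [0.6434 0.3564 0.0625] rect c [645.  353.1] size [22.  10.3] ang 82.4
tube 0.09 25 mean [0.6426 0.3553 0.0938] rect c [644.  362.3] size [15.1 50.1] ang 2.3
tube 0.12 67 mean [0.642  0.3496 0.1358] rect c [640.9 350.8] size [19.  34.6] ang 75.0
tube 0.15 196 mean [0.6412 0.3429 0.1782] rect c [644.3 345.9] size [55.6 30.4] ang 1.2
tube 0.23 151 mean [0.6523 0.354  0.2454] rect c [662.  352.4] size [28.1 68.6] ang 76.9
rod 0.1 96 mean [0.773  0.3506 0.1503] rect c [772.  351.3] size [11.6 13.7] ang 58.0
rod 0.2 228 mean [0.7707 0.349  0.2439] rect c [769.6 350.4] size [97.1 25.3] ang 4.5
rod 0.3 128 mean [0.7729 0.3505 0.3502] rect c [773.2 350.6] size [14.5 11.9] ang 76.4
foot 615 mean [0.7719 0.3454 0.0114] rect c [773.2 353.7] size [158.8 109.8] ang 86.5
(0.643, 0.362, 0.028) 271.7312956692983 170.60995620924413 crop 208.65647834649138 403.0497810462207 0.0035594926393611994
(0.643, 0.362, 0.1) 271.1935990632701 152.14367998564268 crop 205.96799531635043 310.7183999282134 0.0034527791771412184
(0.643, 0.362, 0.275) 269.7368767069022 102.11502607151375 crop 198.68438353451097 60.57513035756877 0.003193406178689876
```

View pics/a9.png

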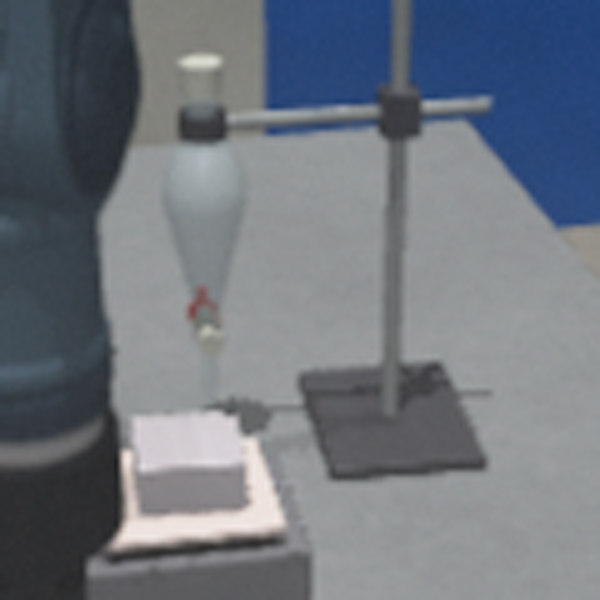

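Request:
step_arm(
  plan=[
    [1,0,0.3,-2,0,0,0.5],
    [1,0,0.3,-5,0,0,0.5],
    [1,0,0.3,-8,0,0,0.5],
    [1,0,0.3,-10.5,0,0,0.5],
    [1,0,0.3,-12,0,0,0.5],
    [0.8,0,0.3,-12.7,0,0,0.5],
    [0.5,0,0.3,-13,0,0,0.5],
    [0.2,0,0.3,-13.1,0,0,0.5],
    [0,0,0.3,-13.1,0,0,0.5],
    [0,0,0.3,-13.1,0,0,0.5],
    [0,0,0.3,-13.1,0,0,0.5],
    [0,0,0.3,-13.1,0,0,0.5],
  ],
)

```text
t: 25.45
eef_pos: [0.48, -0.1618, 0.0035]
tool_rot: [179.8, 0.1, 83.0]
force: [-0.2, -0.0, 1.4]
grip_width: 0.0105
```

Request:
step_arm(
  plan=[
    [0,0,0,0,0,0,0],
    [0,0,0,0,0,0,0],
    [0,0,0,0.5,0,0,0],
    [0,0,0,1,0,0,0],
    [0,0,0,2,0,0,0],
    [0,0,0,3,0,0,0],
    [0,0,0,3,0,0,0],
  ],
)

```text
t: 26.03
eef_pos: [0.4818, -0.1626, 0.0361]
tool_rot: [179.6, 0.1, 83.0]
force: [-0.3, -0.7, -0.9]
grip_width: 0.011
```

Run:
```python
from m import *
s=env.get_state(); print(s['eef_pos'],s['tool_rot'],s['force'],s['torque'],s['grip_width'])
im,d=shot('side'); W=cloud('side',d);x,y,z=W[...,0],W[...,1],W[...,2]
m=(abs(x-.59)<.06)&(abs(y+.178)<.06)&(z>.015)
P=W[m]; A=np.c_[P[:,:2],np.ones(len(P))]; print('tilt',np.linalg.lstsq(A,P[:,2],rcond=None)[0],len(P),P[:,2].min(),P[:,2].max())
print([(np.round(x['location'],4).tolist(),round(x['p'],2)) for x in finder.landmark_of('side','tray_mid')[:2]])
cv2.imwrite('pics/a10.png',cv2.resize(im[160:310,190:390,::-1],None,fx=4,fy=4,interpolation=cv2.INTER_CUBIC))
```

```text
[ 0.48178706 -0.16263193  0.03610009] [1.79621712e+02 1.33774100e-01 8.30028281e+01] [-0.30269421 -0.73145977 -0.85738543] [ 0.01520881  0.14744571 -0.01935813] 0.010977698926977569
tilt [-2.63651157  1.05590399  1.81312978] 1527 0.03206936618503846 0.5199362047989793
[([0.5961, -0.1745, 0.0398], 0.69), ([0.5924, 0.1723, 0.0892], 0.43)]
```

View pics/a10.png

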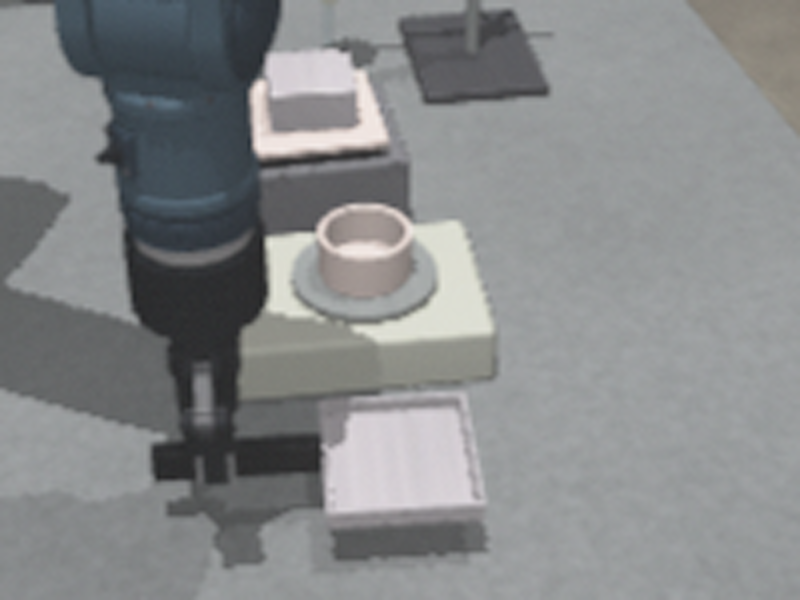

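Request:
step_arm(
  plan=[
    [0,0,0,1,0,0,0],
    [0,0,0,2.5,0,0,0],
    [0,0,0,4,0,0,0],
    [0,0,0,6,0,0,0],
    [0,0,0,8,0,0,0],
    [0,0,0,10,0,0,0],
    [0,0,0,12,0,0,0],
    [0,0,0,13.5,0,0,0],
    [0,0,0,14.5,0,0,0],
    [0,0,0,15,0,0,0],
    [0,0,0,15,0,0,0],
    [0,0,0,15,0,0,0],
  ],
)

```text
t: 27.13
eef_pos: [0.4806, -0.1621, 0.184]
tool_rot: [179.8, 0.1, 83.0]
force: [0.1, -0.8, -2.2]
grip_width: 0.0105
```

Request:
step_arm(
  plan=[
    [0,-0.1,1,0,0,0,0],
    [0,-0.4,3,0,0,0,0],
    [0,-0.8,6,0,0,0,0],
    [0,-1.2,9,0,0,0,0],
    [0,-1.6,12,0,0,0,0],
    [0,-2,15,0,0,0,0],
    [0,-2.4,18,0,0,0,0],
    [0,-2.8,21,0,0,0,0],
    [0,-3.2,24,0,0,0,0],
    [0,-3.6,26,0,0,0,0],
    [0,-3.6,27,0,0,0,0],
    [0,-3.6,27,0,0,0,0],
  ],
)

```text
t: 28.13
eef_pos: [0.4434, 0.1098, 0.1831]
tool_rot: [179.9, 0.1, 83.2]
force: [-0.0, 0.6, -1.2]
grip_width: 0.0108
```

Request:
step_arm(
  plan=[
    [0,-0.1,1,0,0,0,0],
    [0,-0.4,3,0,0,0,0],
    [0,-0.8,6,0,0,0,0],
    [0,-1.2,9,0,0,0,0],
    [0,-1.6,12,0,0,0,0],
    [0,-2,15,0,0,0,0],
    [0,-2.4,18,0,0,0,0],
    [0,-2.8,21,0,0,0,0],
    [0,-3.2,24,0,0,0,0],
    [0,-3.3,26,0,0,0,0],
    [0,-3.3,27,0,0,0,0],
    [0,-3.3,27,0,0,0,0],
  ],
)

```text
t: 29.13
eef_pos: [0.4109, 0.3806, 0.1824]
tool_rot: [179.9, 0.1, 83.3]
force: [-0.8, 0.1, -1.8]
grip_width: 0.0107
```

Run:
```python
from m import *
for cam in ('side','top'):
    im,d=shot(cam,'b_'+cam+'.png')
    print([(np.round(x['location'],4).tolist(),round(x['p'],2)) for x in finder.landmark_of(cam,'tray_mid')[:2]])
    if cam=='side': A=im
s=env.get_state(); print(s['eef_pos'],s['tool_rot'],s['force'],s['grip_width'])
o=np.hstack([cv2.resize(A[70:220,180:380],None,fx=2,fy=2),cv2.resize(im[100:250,80:280],None,fx=2,fy=2)])
cv2.imwrite('pics/b1.png',o[:,:,::-1])
```

```text
[([0.52, 0.3715, 0.1851], 0.87)]
[([0.5174, 0.3661, 0.1817], 0.79)]
[0.41067609 0.37812886 0.18286255] [1.79898747e+02 1.43532054e-01 8.30959717e+01] [ 0.90913591 -0.07427138 -1.00132446] 0.010888806324265785
```

View pics/b1.png

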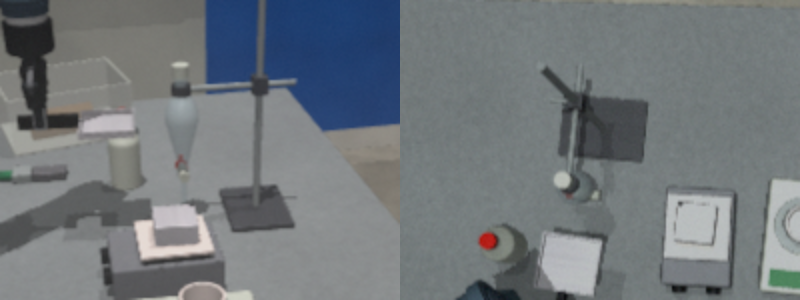

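Request:
step_arm(
  plan=[
    [0,0,0,-1,0,0,0],
    [0,0,0,-3,0,0,0],
    [0,0,0,-5,0,0,0],
    [0,0,0,-7,0,0,0],
    [0,0,0,-9,0,0,0],
    [0,0,0,-11,0,0,0],
    [0,0,0,-13,0,0,0],
    [0,0,0,-15,0,0,0],
    [0,0,0,-16,0,0,0],
    [0,0,0,-16.7,0,0,0],
    [0,0,0,-17,0,0,0],
    [0,0,0,-17,0,0,0],
  ],
)

```text
t: 30.33
eef_pos: [0.4107, 0.3778, 0.0127]
tool_rot: [179.9, 0.2, 83.1]
force: [0.4, -0.6, -2.6]
grip_width: 0.0107
```

Request:
step_arm(
  plan=[
    [0,0,0,-0.1,0,0,0],
    [0,0,0,-0.2,0,0,0],
    [0,0,0,-0.2,0,0,0],
  ],
)

```text
t: 30.58
eef_pos: [0.4114, 0.3782, 0.0115]
tool_rot: [179.8, 0.1, 83.1]
force: [-0.2, -0.1, -1.3]
grip_width: 0.0105
```

Run:
```python
from m import *
print(optics and '')
for cam in ('side','top'):
    im,d=shot(cam); W=cloud(cam,d)
    print([(np.round(x['location'],4).tolist(),round(x['p'],2)) for x in finder.landmark_of(cam,'tray_mid')[:2]])
    x,y,z=W[...,0],W[...,1],W[...,2]
    rep('rim',W,(abs(x-.52)<.06)&(abs(y-.363)<.06),zr=(.006,.022))
s=env.get_state(); print(s['eef_pos'],s['tool_rot'],s['force'],s['torque'],s['grip_width'])
```

```text
[([0.5214, 0.3666, 0.0145], 0.68)]
rim 382 mean [0.5182 0.3691 0.0144] rect c [513.  365.2] size [104.6 103.1] ang 82.5
[([0.5193, 0.3675, 0.0115], 0.59)]
rim 575 mean [0.5162 0.3641 0.0121] rect c [518.7 363.5] size [122.  115.2] ang 85.9
[0.41092874 0.37800402 0.01107416] [1.79882052e+02 1.33349909e-01 8.30768913e+01] [-0.28603667 -0.71998856 -1.52167365] [ 0.03843263  0.18607952 -0.0230752 ] 0.010714949975599524
```

Request:
step_arm(
  plan=[
    [0,0,0,-0.2,0,0,0],
    [0,0,0,-0.4,0,0,0],
    [0,0.5,0,-0.5,0,0,0],
    [0,1.5,0,-0.5,0,0,0],
    [0,3,0,-0.5,0,0,0],
    [0,5,0,-0.5,0,0,0],
    [0,7,0,-0.5,0,0,0],
    [0,9,0,-0.5,0,0,0],
    [0,10,0,-0.5,0,0,0],
    [0,11,0,-0.5,0,0,0],
    [0,11.5,0,-0.5,0,0,0],
    [0,11.5,0,-0.5,0,0,0],
  ],
)

```text
t: 31.78
eef_pos: [0.528, 0.3778, 0.006]
tool_rot: [179.8, 0.1, 83.0]
force: [0.1, 0.3, -1.5]
grip_width: 0.0108
```

Run:
```python
from m import *
for cam in ('side','top'):
    im,d=shot(cam); W=cloud(cam,d)
    for n in ('tray_mid','outlet'): print(n,[(np.round(x['location'],4).tolist(),round(x['p'],2)) for x in finder.landmark_of(cam,n)[:2]])
    if cam=='side': A=im
    x,y,z=W[...,0],W[...,1],W[...,2]
    rep('rim',W,(abs(x-.64)<.06)&(abs(y-.363)<.06),zr=(.005,.02))
s=env.get_state(); print(s['eef_pos'],s['tool_rot'],s['force'],s['torque'],s['grip_width'])
o=np.hstack([cv2.resize(A[120:220,210:310],None,fx=4,fy=4,interpolation=cv2.INTER_CUBIC),cv2.resize(im[150:250,120:220],None,fx=4,fy=4,interpolation=cv2.INTER_CUBIC)])
cv2.imwrite('pics/b2.png',o[:,:,::-1])
```

```text
tray_mid [([0.6368, 0.3649, 0.0096], 0.84)]
outlet [([0.6434, 0.3617, 0.0276], 0.57)]
rim 138 mean [0.648  0.3912 0.0105] rect c [646.7 370.8] size [ 92.4 117.5] ang 70.4
tray_mid [([0.6328, 0.3658, 0.0059], 0.64)]
outlet []
rim 279 mean [0.6259 0.3546 0.0094] rect c [640.  363.2] size [119.4 117.5] ang 1.6
[0.52515313 0.37797399 0.0060264 ] [1.79915583e+02 1.54492557e-01 8.31071085e+01] [ 0.09549527  0.97917238 -1.48921859] [0.0147206  0.12597344 0.01799162] 0.010569809538243243
```

View pics/b2.png

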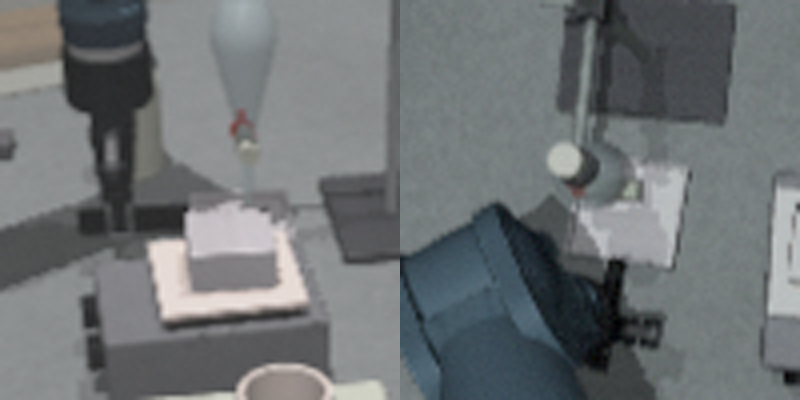

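Request:
step_arm(
  plan=[
    [0,0.3,-0.1,0,0,0,0],
    [0,0.7,-0.1,0,0,0,0],
    [0,0.7,-0.1,-0.1,0,0,0],
    [0,0.7,-0.1,-0.15,0,0,0],
    [0,0.7,-0.1,-0.15,0,0,0],
    [0,0.7,-0.1,-0.15,0,0,0],
  ],
)

```text
t: 32.58
eef_pos: [0.532, 0.3769, 0.0044]
tool_rot: [179.9, 0.2, 83.1]
force: [-0.9, -0.0, -1.6]
grip_width: 0.0106
```

Run:
```python
from m import *
for cam in ('side','top'):
    im,d=shot(cam)
    for n in ('tray_mid','outlet'): print(n,[(np.round(x['location'],4).tolist(),round(x['p'],2)) for x in finder.landmark_of(cam,n)[:2]])
s=env.get_state(); print(s['eef_pos'],s['tool_rot'],s['force'],s['torque'],s['grip_width'])
```

```text
tray_mid [([0.6437, 0.3672, 0.0078], 0.59)]
outlet []
tray_mid [([0.6387, 0.3668, 0.0056], 0.7), ([0.5714, -0.3611, 0.0301], 0.32)]
outlet [([0.6386, 0.3681, 0.0049], 0.17)]
[0.53215013 0.37701283 0.0045828 ] [1.79911134e+02 1.52910824e-01 8.31119520e+01] [ 0.55698081  0.74526412 -0.72691796] [ 0.04243218  0.08365807 -0.00053699] 0.010732119939480358
```

Request:
step_arm(
  plan=[
    [0,0.1,-0.15,-0.05,0,0,0],
    [0,0.1,-0.15,-0.1,0,0,0],
    [0,0.1,-0.15,-0.15,0,0,0],
    [0,0.1,-0.15,-0.15,0,0,0],
  ],
)

```text
t: 33.22
eef_pos: [0.5333, 0.3754, 0.0035]
tool_rot: [179.9, 0.2, 83.1]
force: [-1.2, -1.4, 1.8]
grip_width: 0.0106
```

Request:
step_arm(
  plan=[
    [0.4,0,0,0,0,0,0],
    [0.6,0,0,0,0,0,0],
    [0.6,0,0,0,0,0,0],
    [0.6,0,0,0,0,0,0],
    [0.6,0,0,0.3,0,0,0],
    [0.6,0,0,1,0,0,0],
    [0.6,0,0,2.5,0,0,0],
    [0.6,0,0,4.5,0,0,0],
    [0.6,-0.5,0,7,0,0,0],
    [0.6,-1.5,0,10,0,0,0],
    [0.6,-3,0,13,0,0,0],
    [0.6,-5,0,16,0,0,0],
  ],
)

```text
t: 34.22
eef_pos: [0.4837, 0.3753, 0.1655]
tool_rot: [179.8, 0.1, 83.0]
force: [-0.1, 1.2, -0.5]
grip_width: 0.0512
```

Request:
step_arm(
  plan=[
    [0.6,-1,-1,1,0,0,0],
    [0.6,-2,-3,2,0,0,0],
    [0.6,-3,-6,3,0,0,0],
    [0.6,-4,-9,4,0,0,0],
    [0.6,-4,-12,5,0,0,0],
    [0.6,-4,-15,6,0,0,0],
    [0.6,-4,-18,7,0,0,0],
    [0.6,-4,-21,8,0,0,0],
    [0.6,-4,-24,8,0,0,0],
    [0.6,-4,-27,8,0,0,0],
    [0.6,-4,-30,8,0,0,0],
    [0.6,-4,-30,8,0,0,0],
  ],
)

```text
t: 35.22
eef_pos: [0.4439, 0.0712, 0.2464]
tool_rot: [179.7, 0.2, 82.7]
force: [-0.2, -0.2, 0.3]
grip_width: 0.0516
```

Run:
```python
from m import *
for cam in ('side','top'):
    im,d=shot(cam); W=cloud(cam,d); print(cam)
    for n in 'tray_mid outlet lid_knob mat dish_mid balance block_mid hotplate wash_bottle_mid flask_mid'.split(): print(n,[(np.round(x['location'],4).tolist(),round(x['p'],2)) for x in finder.landmark_of(cam,n)[:2]])
    if cam=='side': A=im
    x,y,z=W[...,0],W[...,1],W[...,2]
    rep('rim',W,(abs(x-.64)<.06)&(abs(y-.363)<.06),zr=(.006,.02))
    rep('blocktop',W,np.hypot(x-.593,y-.172)<.055,zr=(.1,.12))
    rep('plate',W,np.hypot(x-.593,y-.172)<.09,zr=(.069,.083))
    rep('dishrim',W,np.hypot(x-.603,y+.01)<.045,zr=(.081,.095))
s=env.get_state(); print(s['t'],s['eef_pos'],s['force'])
o=np.hstack([cv2.resize(A[120:270,210:310],None,fx=4,fy=4,interpolation=cv2.INTER_CUBIC),cv2.resize(im[150:250,120:220],(400,600),interpolation=cv2.INTER_CUBIC)])
cv2.imwrite('pics/b3.png',o[:,:,::-1])
```

```text
side
tray_mid [([0.646, 0.362, 0.0079], 0.81)]
outlet [([0.6405, 0.3606, 0.0289], 0.74)]
lid_knob [([0.5686, -0.3636, 0.0296], 0.91), ([0.6021, -0.0099, -0.0053], 0.44)]
mat [([0.5651, -0.363, 0.005], 0.92)]
dish_mid [([0.6015, -0.0116, 0.0696], 0.66)]
balance [([0.5986, -0.01, -0.0045], 0.8), ([0.5996, -0.011, 0.0706], 0.31)]
block_mid [([0.592, 0.1707, 0.0885], 0.61)]
hotplate [([0.5922, 0.1766, -0.0021], 0.64)]
wash_bottle_mid [([0.5523, 0.5126, 0.0762], 0.65)]
flask_mid []
rim 78 mean [0.6519 0.3877 0.0108] rect c [648.1 373.9] size [ 89.2 112.9] ang 64.2
blocktop 296 mean [0.5973 0.1652 0.1093] rect c [598.3 172.6] size [69.2 65.6] ang 84.3
plate 438 mean [0.5877 0.1519 0.0765] rect c [593.5 171.9] size [115.2 109.8] ang 88.2
dishrim 161 mean [ 0.6025 -0.0127  0.0862] rect c [602.6 -11.1] size [61.6 62.5] ang 54.4
top
tray_mid [([0.6372, 0.3639, 0.0059], 0.63)]
outlet []
lid_knob [([0.5718, -0.3611, 0.0294], 0.59)]
mat [([0.5702, -0.3619, -0.0011], 0.87)]
dish_mid [([0.602, -0.0091, 0.0678], 0.67), ([0.6033, -0.0117, 0.0008], 0.27)]
balance [([0.6018, -0.0117, 0.0016], 0.93)]
block_mid [([0.5915, 0.1709, 0.0881], 0.93)]
hotplate [([0.5914, 0.1708, 0.0006], 0.69)]
wash_bottle_mid [([0.5542, 0.5066, 0.0753], 0.92)]
flask_mid [([0.5128, -0.5186, 0.05], 0.52)]
rim 171 mean [0.6285 0.3506 0.0099] rect c [640.2 360.9] size [118.1 112.8] ang 1.1
blocktop 376 mean [0.593  0.1715 0.1083] rect c [593.4 171.9] size [65.6 66. ] ang 84.3
plate 530 mean [0.5845 0.1688 0.0749] rect c [583.6 172.6] size [112.6 122.3] ang 88.6
dishrim 65 mean [ 0.5984 -0.0115  0.0863] rect c [598.2 -10.4] size [62.3 58. ] ang 1.6
36.3167 [0.44377314 0.07519643 0.24547015] [ 0.10387493 -0.70417714  0.32106331]
```

View pics/b3.png

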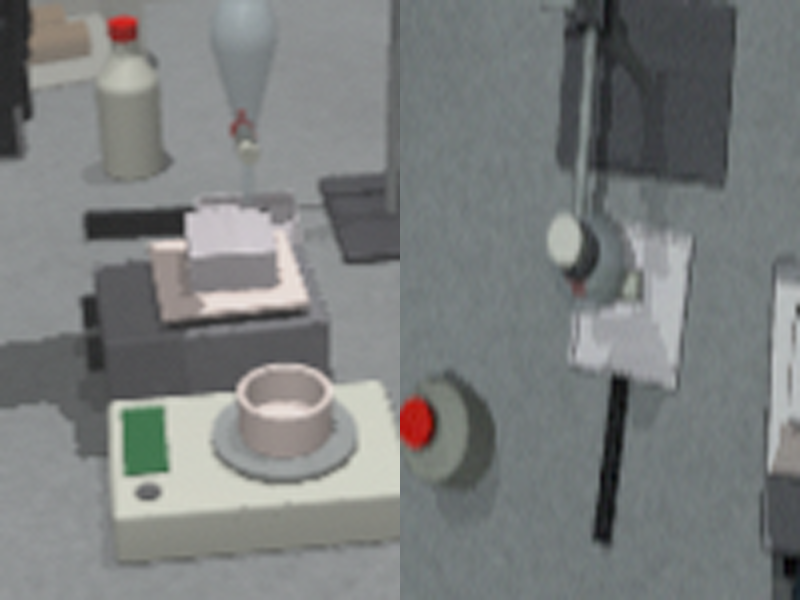

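Run:
```python
from m import *
C=optics.calibration('top'); V=np.array(C['view']); f=210/np.tan(np.radians(C['fovy'])/2)
def g(cx,cy,z):
    u=120+(cx-400)/4-.4; v=150+cy/6-.4
    r=V[:3,:3].T@np.array([(u-C['cx'])/f,(v-C['cy'])/f,1]); o=-V[:3,:3].T@V[:3,3]
    return (o+r*(z-o[2])/r[2]).round(4)
print('tray mid via corners',g(632,300,.012))
im,d=shot('top'); W=cloud('top',d); x,y,z=W[...,0],W[...,1],W[...,2]
rep('handle',W,(x>.48)&(x<.605)&(abs(y-.375)<.04)&(im.astype(int).sum(-1)<150)&(z>.016))
im,d=shot('side'); W=cloud('side',d); x,y,z=W[...,0],W[...,1],W[...,2]
rep('handle',W,(x>.48)&(x<.605)&(abs(y-.375)<.04)&(im.astype(int).sum(-1)<150)&(z>.012))
```

```text
tray mid via corners [0.6394 0.3591 0.012 ]
handle 98 mean [0.5443 0.3711 0.0241] rect c [544.5 371.2] size [13.5 93.1] ang 83.5
handle 78 mean [0.5424 0.3698 0.019 ] rect c [541.9 369.9] size [ 9.5 81.9] ang 82.9
```

```bash
python3 -c "
from h import *
print(env.close_job()); s=env.get_state(); print(s['t'],s['force'])"
```

```text
the job is handed in; nothing more can be done
None
the job is handed in; nothing more can be done
```

I took the stack apart in order: lid on the mat, dish on the balance pan, block on the hotplate. I then carried the tray over, lowered it in front of the funnel and slid it in under the outlet about 1 mm above the bench. I lowered it there, let go, and handed the job in at about 36 s. No verdict was reported.

What the last checks showed, all from the camera images:
- **Lid, dish and block:** each within about 4 mm of the centre of its place, upright and at the right height. For the block, one side-view reading put its top face about 5 mm off in x. The top view and the networks put it within about 1 mm in x, and within 1 to 6 mm in all, with the 6 mm from the side-view network.
- **Tray:** flat on the bench, middle at about (0.6425, 0.361) against an outlet at about (0.643, 0.362). The two cameras' tray readings disagreed in x by about 9 mm (0.637 to 0.646); the handle position agreed with the middle value.
- **Flask:** the side camera missed it in the last check. The top camera put it about 4 mm from its first reading, which is within the network's accuracy.
- **Wash bottle:** its readings were within 6 mm of the first ones, and it looked upright in the picture.
- **Forces:** every wrist-force reading was under 10 N, but these were taken only at the end of each move.
- **Gripping the dish and block:** the arm's measured position shifted by about 4 to 5 mm as the fingers closed. I corrected for this before setting each one down.

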